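# Unhook the blue tool pocket from its keyhole stud and stand it on the plaster bat

## Task

Take the blue tool pocket down from the hanging board: slide it straight up until its stud is in the wide end of the keyhole, draw it off the stud towards you, and stand it upright near the middle of the plaster bat without dropping it. Leave the yellow pocket hanging where it is.

Things in the scene. Friction and masses are not known exactly. Their poses are not given: they have to be found in the camera images.
- pocket_blue_grip (a point): Centre of the blue grip block on top of the blue pocket, a loose wooden tray with blue walls, hung by its back plate on the left or right stud. x = away from the robot, square to the plate; y = left; z = up. Block 22 thick (x, pinch this from above) x 52 x 32 mm high. Underside of pocket 152.5 mm below this point; the tray (36 high, 80 wide) reaches 58 mm in front (-x), the plate 4 mm behind.
- pocket_yellow_grip (a point): The same point on the yellow pocket, alike but for colour, on the other outer stud. Keyhole in each back plate: slot 14 mm wide, its closed top 57.5 mm below the grip point, wide hole 40 mm across centred 92.5 mm below it. Hung: stud at the slot's top, grip point 187.5 mm above the bench. Raised 30 mm (22 to 38 will do) the stud's head is in the wide hole: draw off along -x.
- hang_board: Upright grey board fixed on the bench, 310 wide (y), 145 high, 18 mm thick; foot reaches 93 mm behind its front. Origin: on the bench, middle of the front face; x = away from robot, square to it; y = left; z = up. Headed studs at y -100, 0 (empty), +100 mm, 125 mm high: shaft 10, head 20 mm across, standing 17.5 mm out of the front. Hung trays stand 63 mm out of the front.
- bat_mid (a point): Middle of the upper face, 9 mm above the bench, of a thin whitish plaster bat, 366 x 325 mm with cut corners, lying flat and fixed on the bench to the right of the board.
Not all that is in view belongs to the job. Leave any green or red look-alike of the part that bears pocket_blue_grip alone.

How it is judged:
By the outcome, as a careful person would: the job done as asked, in the order asked, and still so for the second after the job is handed in, with the robot touching nothing.
It also fails if it takes over 45 s, if anything falls off the work surface, if the arm or the gripper's body presses on something with over 40 N, if the wrist force passes 120 N, or if a joint passes its speed limit or range.

## Robot

A 6-joint arm with a two-finger parallel gripper is mounted at the origin on a cart in front of the work surface, level with it; the furniture and walls round the work are solid. World frame = base frame: x ahead of the robot, y to its left, z up, the work surface at z = 0. Lengths are in m, angles in rad, forces in N, time in s.
With the tool pointing down it reaches from about 0.225 to 0.875 m from the base axis. Payload 3.4 kg.
Tool frame: the origin (TCP) lies on the centre line of the jaws, within the pads' length; the fingertips stand 17 mm ahead of it and the grasp point (between the pads) lies 2 mm behind it (nose_length is the distance from the TCP to the fingertips, in m); z points along the fingers, y is the line along which they close (so a half turn about z gives the same grasp; the last joint's range is limited). The gripper opens to 85 mm and grips with 20 to 120 N. Pads are 22 mm wide; open, the fingers measure 114 mm over their backs; the gripper's body (76 mm by 85 mm) begins 54 mm behind the grasp point. The pads swing forward as they close: fully open they stand 13 mm farther back than shut.
Start: joints at [-0.121, 0.276, 1.505, -0, 1.361, -0.121], TCP at [0.575, -0, 0.248] pointing down, gripper open.
Joint ranges: [-2.89, 2.89], [-0.75, 2.08], [0.22, 2.7], [-1.18, 4.32], [0.11, 2.71], [-2.7, 2.7]. Speed limits (rad/s): [2.57, 2.57, 3.14, 3.14, 3.14, 3.14].

## Interface

Orientations are given as a unit quaternion [w, x, y, z].
In Python, from rig import get_state, get_image, sign_off, find_in, place_of, nose_length gives the robot as it stands.
- The arm moves only by the tool apply_moves, never from a script. Its argument "deltas" is one flat list of numbers, 5 for each row, row after row: the finger opening in mm, from 0 to 85.4, then the shift along the tool's x, y, z in mm, then the turn about the tool's z in degrees. A call has 1 to 12 rows; each row is the pose to reach, as a shift and turn from the pose commanded when the call began, along the tool's axes at that moment; what a row does not reach only later rows make up. A row lasts 1/12 s, in which the tool goes at most 41.7 mm and 7.16 degrees, less where a joint would pass 70% of its speed; a pose out of reach is approached as far as the arm can. A call with a gripper value outside its range is refused whole. The fingers move at their own pace and stop on an object; "squeeze" is the grip in N (left out, the last holds). Time passes only in rows, so rows that repeat a pose let the fingers close. It gives the time, the measured TCP pose, the force, the opening and the grip force at its end, in the units of the state.
- get_state(): the state, without advancing time (a new reading comes with each control period).
- get_image(name): name is "scene" or "side" or "wrist"; returns a dict with "frame" (384x512x3 uint8, red, green, blue), "K" (3x3 intrinsics, pixels), "position" and "orientation" of the camera in the world. Camera axes: x right, y down, z forward; pixel columns grow to the right and rows downward; lengths in m; the calibration is good to about 2 mm. A picture is of the moment at which its call begins. There is no depth.
- sign_off(): hands the job in; it is judged then, once.
Trained networks look in a picture, given as the dict that the camera call returned (one of the last four; its "shot" number tells which), for a name from the list of things; names that differ only in an ending like _2 or _b are one class to them, and where a whole thing is asked for, a point or a joint stands for the part that bears it (a point fixed in the world has none). Each returns a list of dicts, best first, with "score" (0 to 1); they miss things now and then, are a little off and sometimes report something else, mostly with a low value. They report only what shows in the picture. A call takes as long as a camera call. They do not tell look-alikes from the thing itself.
- find_in(query, picture): "point" ([column, row] in pixels, amid what is visible of it).
- place_of(query, picture): "point" ([column, row] in pixels: a listed point, or the origin of a listed thing).
The state is a dict: "clock": time; "qpos": joint angles; "qd": joint speeds; "effort": joint torques, N m; "position": TCP position; "ee_rot": TCP orientation; "contact_force": force on the tool from outside, world axes, zero at the start; "moment": the same for the moment, N m; "width": finger opening in m; "gripper_force": force on a finger pad.
Only numpy, scipy, OpenCV 4.12 (cv2) and the standard library are available. Lean on these libraries where they do the work, as an engineer would, in place of code of your own. Each camera call takes 0.05 s, during which the arm holds its last target. There are 200 camera calls.

## Working session

There is one attempt and no reset: what is moved stays moved. The work goes in short steps, Python scripts to look and compute and a tool call to move; the robot and the scene stay as the last step left them, time stands still between calls to the robot, and variables do not carry over. Pictures are saved under pics/ and viewed, at most 10 in all, crops included, and the job is handed in when it is done.

Besides the shell and the picture viewer there is one more tool, called as name(argument=value, ...) on one line, values as JSON. apply_moves: Moves the arm, as the interface text tells. Its arguments: {"type":"object","properties":{"deltas":{"type":"array"},"squeeze":{"type":"number"}},"required":["deltas"]}

```bash
mkdir -p pics; cat > h.py <<'E'
import numpy as np, cv2
from scipy.spatial.transform import Rotation as R
from rig import *
def rot(q): return R.from_quat([q[1],q[2],q[3],q[0]]).as_matrix()
def ray(im,p):
    d=rot(im["orientation"])@np.linalg.inv(im["K"])@np.array([p[0],p[1],1.]); return np.array(im["position"]),d/np.linalg.norm(d)
def atz(im,p,z):
    o,d=ray(im,p); return o+d*(z-o[2])/d[2]
def proj(im,P):
    c=rot(im["orientation"]).T@(np.array(P)-im["position"]); c=im["K"]@c; return c[:2]/c[2]
def save(im,n,c=None,s=1):
    f=im["frame"][:,:,::-1]
    if c: f=f[c[1]:c[3],c[0]:c[2]]
    cv2.imwrite("pics/"+n,cv2.resize(f,None,fx=s,fy=s,interpolation=cv2.INTER_CUBIC))
E
python3 - <<'E'
from h import *
Z=dict(pocket_blue_grip=.1875,pocket_yellow_grip=.1875,hang_board=0,bat_mid=.009)
fs=[]
for n in("scene","side"):
    im=get_image(n); fs.append(im["frame"]); print(n,im["position"])
    for q,z in Z.items():
        for r in place_of(q,im)[:4]: print(q,np.round(r["point"],1),round(r["score"],2),np.round(atz(im,r["point"],z),3))
cv2.imwrite("pics/a.png",np.vstack(fs)[:,:,::-1][:, :]) if 0 else None
cv2.imwrite("pics/a.png",cv2.resize(np.hstack(fs),(800,300),interpolation=cv2.INTER_AREA)[:,:,::-1])
s=get_state(); print(s["position"],s["ee_rot"],s["width"],nose_length)
E
```

```text
scene [-0.11624296 -0.57848147  0.68382149]
pocket_blue_grip [245.9 164.8] 0.7 [ 0.535 -0.001  0.188]
pocket_blue_grip [165.9 172.5] 0.61 [0.38  0.138 0.188]
pocket_yellow_grip [209.  137.2] 0.83 [0.595 0.197 0.188]
hang_board [230.7 201.9] 0.84 [0.574 0.103 0.   ]
bat_mid [355.5 256.2] 0.64 [ 0.582 -0.318  0.009]
side [ 0.53751145 -1.04466774  1.04094949]
pocket_blue_grip [262.2 175.3] 0.85 [ 0.537 -0.003  0.188]
pocket_blue_grip [227.6 147.2] 0.83 [0.417 0.14  0.188]
pocket_yellow_grip [280.3 140.7] 0.42 [0.595 0.188 0.188]
hang_board [267.3 294.1] 0.74 [ 0.563 -0.312  0.   ]
hang_board [274.4 198.2] 0.55 [0.583 0.099 0.   ]
bat_mid [269.5 292.9] 0.89 [ 0.569 -0.314  0.009]
[5.74993522e-01 9.34321921e-06 2.48290422e-01] [-2.16940263e-05  7.07100256e-01  7.07113306e-01 -8.28710911e-07] 0.085487288169258 0.017
```

View pics/a.png

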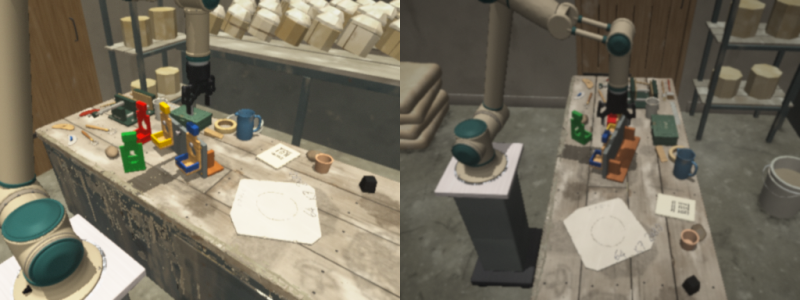

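Left picture (scene): the green look-alike is at about (131,150), the red at (142,120), yellow on the board at (165,122) and the blue pocket at (192,158). The blue mug is at (246,125) and the bat at (278,205). By the description I choose the blue pocket on the right stud, and I check it in a close crop.

```bash
python3 - <<'E'
from h import *
im=get_image("scene"); sd=get_image("side")
def crop(im,c): 
    f=im["frame"][c[1]:c[3],c[0]:c[2]]; return cv2.resize(f,(400,400),interpolation=cv2.INTER_CUBIC)
a=crop(im,(150,100,310,260)); b=crop(sd,(200,100,330,230))
cv2.imwrite("pics/b.png",np.hstack([a,b])[:,:,::-1])
E
```

```text
(no output)
```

View pics/b.png

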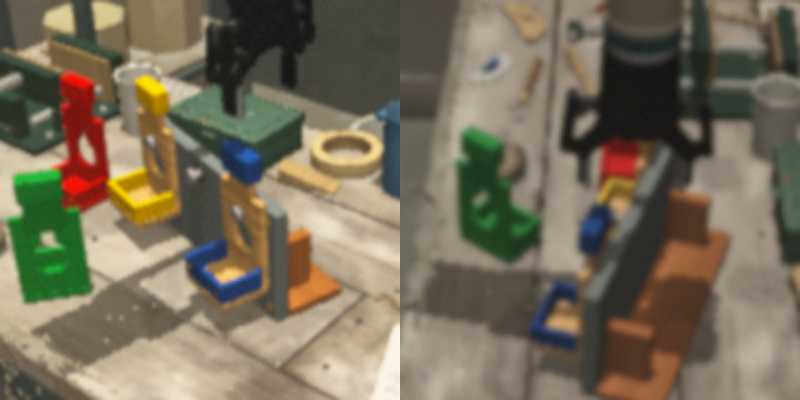

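The crop shows the blue pocket hung on the right stud, with its grip at scene pixel (246,164). Yellow hangs on the left stud, and red and green stand free. I go above the blue grip, turned 17°.

apply_moves(deltas=[85, -1, -20, 0, 7, 85, -2, -39, 0, 14, 85, -2, -39, 0, 17, 85, -2, -39, 0, 17])

```text
clock: 0.93
position: [0.5352, -0.002, 0.2487]
ee_rot: [0.0, 0.804, 0.594, 0.0]
contact_force: [0.1, -1.1, 0.4]
width: 0.085
gripper_force: 0.0
```

```bash
python3 - <<'E'
from h import *
s=get_state(); print(s["position"],s["ee_rot"])
im=get_image("wrist"); print(im["position"])
for q,z in dict(pocket_blue_grip=.1875,pocket_yellow_grip=.1875,hang_board=0,bat_mid=.009).items():
    for r in place_of(q,im)[:4]: print(q,np.round(r["point"],1),round(r["score"],2),np.round(atz(im,r["point"],z),4))
for n in("scene","side"):
    m=get_image(n)
    for q in("pocket_blue_grip","pocket_yellow_grip"):
        for r in place_of(q,m)[:3]: print(n,q,np.round(r["point"],1),round(r["score"],2),np.round(atz(m,r["point"],.1875),4))
save(im,"c.png",s=1.5)
# blue top face
h=cv2.cvtColor(im["frame"],cv2.COLOR_RGB2HSV); k=cv2.inRange(h,(105,120,40),(128,255,255))
n,l,st,c=cv2.connectedComponentsWithStats(k)
for i in range(1,n):
    if st[i,4]>150: print(st[i],c[i])
E
```

```text
[ 0.53523921 -0.00197875  0.24866411] [1.68843639e-04 8.04122469e-01 5.94463623e-01 1.64405193e-04]
[0.55555986 0.06291543 0.37399588]
pocket_blue_grip [257.1 207.7] 0.6 [0.5388 0.0021 0.1875]
pocket_yellow_grip [262.2  65. ] 0.72 [0.5649 0.0783 0.1875]
hang_board [259.4  63.6] 0.79 [0.5718 0.096  0.    ]
scene pocket_blue_grip [179.5 132.6] 0.8 [0.5636 0.2943 0.1875]
scene pocket_blue_grip [246.4 164.7] 0.7 [ 0.5361 -0.0021  0.1875]
scene pocket_blue_grip [164.1 175.6] 0.59 [0.3671 0.1291 0.1875]
scene pocket_yellow_grip [209.4 138.2] 0.95 [0.5913 0.1909 0.1875]
side pocket_blue_grip [264.4 170.8] 0.93 [0.543  0.0201 0.1875]
side pocket_blue_grip [227.5 146.5] 0.76 [0.4162 0.1443 0.1875]
side pocket_blue_grip [279.2 123.7] 0.51 [0.5918 0.2958 0.1875]
side pocket_yellow_grip [280.1 140.3] 0.68 [0.5941 0.1908 0.1875]
[ 196  126   80  131 4036] [245.74430129 200.82755203]
```

View pics/c.png

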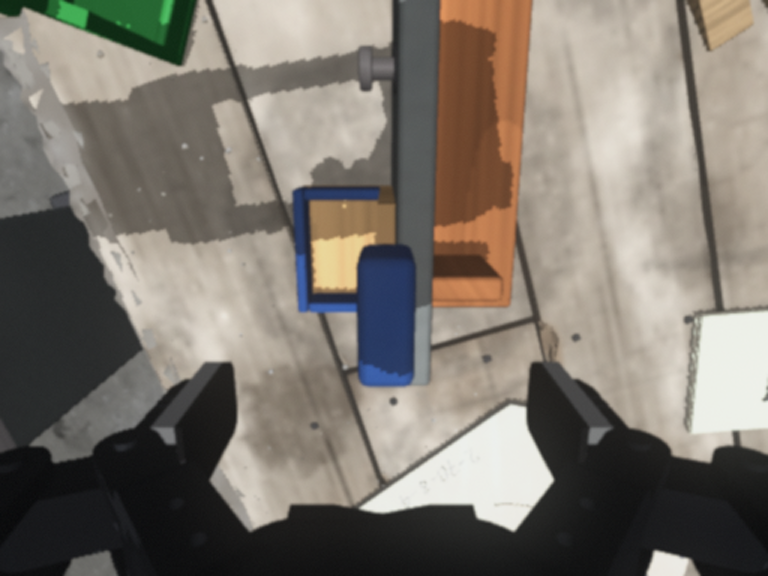

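The wrist view shows the blue block at columns 358–414 and rows 247–385 of the enlarged picture, with the board edge exactly vertical, so the 17° turn is right. I check the block's centre with the model.

```bash
python3 - <<'E'
from h import *
im=get_image("wrist")
for p in((358,320),(414,320),(386,250),(386,262),(386,385)): 
    print(p,np.round(atz(im,np.array(p)/1.5,.2035),4))
T=rot(get_state()["ee_rot"]); tp=np.array(get_state()["position"])
for y in (0.002,-0.002):
  g=np.array([.538,y,.1875])
  for d in((26,11,-16),(26,-11,-16),(-26,11,-16),(26,11,16),(-26,-11,-16),(26,11,16)): print(d,np.round(proj(im,g+T@np.array(d)/1000)*1.5))
print("tool delta of grip (mm)",(T.T@(np.array([.538,0,.1875])-tp)*1000).round(1))
E
```

```text
(358, 320) [0.5306 0.0073 0.2035]
(414, 320) [0.5502 0.0013 0.2035]
(386, 250) [0.548  0.0293 0.2035]
(386, 262) [0.5467 0.0252 0.2035]
(386, 385) [ 0.5328 -0.0209  0.2035]
(26, 11, -16) [413. 258.]
(26, -11, -16) [351. 258.]
(-26, 11, -16) [410. 391.]
(26, 11, 16) [408. 242.]
(-26, -11, -16) [353. 391.]
(26, 11, 16) [408. 242.]
(26, 11, -16) [416. 269.]
(26, -11, -16) [354. 269.]
(-26, 11, -16) [413. 400.]
(26, 11, 16) [411. 251.]
(-26, -11, -16) [356. 400.]
(26, 11, 16) [411. 251.]
tool delta of grip (mm) [ 2.4  1.2 60.7]
```

apply_moves(deltas=[85, 5, 2.5, 20, 0, 85, 5, 2.5, 45, 0, 85, 5, 2.5, 62, 0, 85, 5, 2.5, 62, 0, 40, 5, 2.5, 62, 0, 28, 5, 2.5, 62, 0, 28, 5, 2.5, 62, 0, 28, 5, 2.5, 62, 0], squeeze=30)

```text
clock: 2.2
position: [0.5408, 0.0019, 0.1877]
ee_rot: [0.001, 0.804, 0.595, 0.001]
contact_force: [0.0, 0.0, -0.6]
width: 0.0383
gripper_force: 0.0
```

```bash
python3 - <<'E'
from h import *
im=get_image("wrist"); s=get_state(); print(s["position"],s["width"],s["contact_force"],s["moment"])
save(im,"d.png",(100,60,420,384),1.6)
E
```

```text
[0.5406042  0.00194712 0.18751762] 0.030277189968567333 [-0.89190909  1.08425863  0.19790642] [-0.01402747  0.02055418  0.01067993]
```

View pics/d.png

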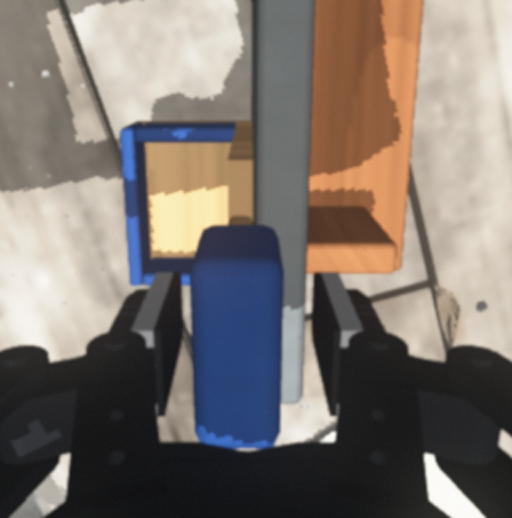

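The crop shows the block's centre (col 237) about 3 mm to the front of the jaws' centre (col 248). I shift by that, then close.

apply_moves(deltas=[30, 0, -3, 0, 0, 20, 0, -3, 0, 0, 10, 0, -3, 0, 0, 10, 0, -3, 0, 0, 10, 0, -3, 0, 0, 10, 0, -3, 0, 0], squeeze=60)

```text
clock: 2.75
position: [0.5371, 0.0029, 0.1869]
ee_rot: [0.0, 0.804, 0.595, 0.0]
contact_force: [-1.0, 0.9, 5.8]
width: 0.021
gripper_force: 59.0
```

apply_moves(deltas=[10, 0, 0, -5, 0, 10, 0, 0, -10, 0, 10, 0, 0, -15, 0, 10, 0, 0, -20, 0, 10, 0, 0, -25, 0, 10, 0, 0, -30, 0, 10, 0, 0, -30, 0, 10, 0, 0, -30, 0, 10, 0, 0, -30, 0])

```text
clock: 3.5
position: [0.5369, 0.0029, 0.2162]
ee_rot: [-0.0, 0.804, 0.595, -0.0]
contact_force: [0.4, 0.1, -2.0]
width: 0.0214
gripper_force: 58.8
```

```bash
python3 - <<'E'
from h import *
im=get_image("scene"); w=get_image("wrist")
s=get_state(); print(s["position"],s["width"],s["contact_force"],s["moment"])
a=cv2.resize(im["frame"][110:240,190:320],(400,400),interpolation=cv2.INTER_CUBIC)
b=cv2.resize(w["frame"][60:384,94:418],(400,400),interpolation=cv2.INTER_CUBIC)
cv2.imwrite("pics/e.png",np.hstack([a,b])[:,:,::-1])
E
```

```text
[0.53675253 0.0029538  0.21600255] 0.021389597301204943 [-0.48989205  0.64064413 -1.47244386] [-0.04495677 -0.00795541 -0.01531181]
```

View pics/e.png

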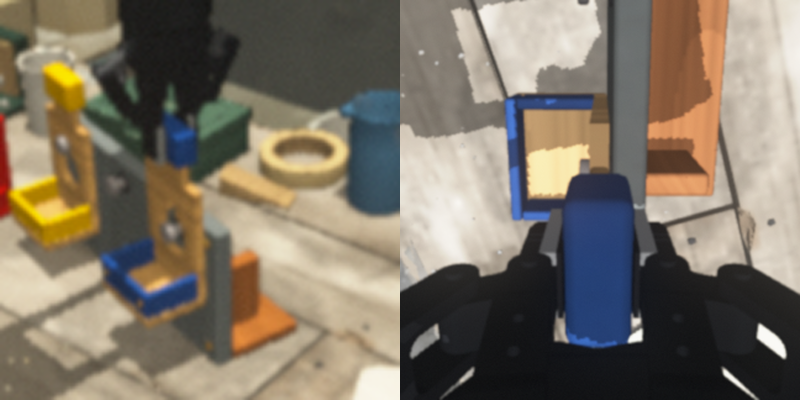

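The pocket is raised and upright and the stud shows in the wide hole. I draw it off along -y of the tool.

apply_moves(deltas=[10, 0, -4, 0, 0, 10, 0, -8, 0, 0, 10, 0, -13, 0, 0, 10, 0, -18, 0, 0, 10, 0, -24, 0, 0, 10, 0, -32, 0, 0, 10, 0, -42, 0, 0, 10, 0, -52, 0, 0, 10, 0, -60, 0, 0, 10, 0, -60, 0, 0])

```text
clock: 4.43
position: [0.4772, 0.0211, 0.2163]
ee_rot: [-0.001, 0.804, 0.595, -0.001]
contact_force: [0.2, 0.1, -0.8]
width: 0.0212
gripper_force: 59.0
```

```bash
python3 - <<'E'
from h import *
s=get_state(); T=rot(s["ee_rot"]); p=np.array(s["position"])
im=get_image("scene"); w=get_image("wrist")
for m in(im,get_image("side"),w):
    for r in place_of("bat_mid",m)[:2]: print(np.round(r["point"]),r["score"],atz(m,r["point"],.009).round(4))
print(s["contact_force"],s["width"],(T.T@(np.array([.575,-.316,p[2]])-p)*1000).round(1))
a=cv2.resize(im["frame"][110:240,190:320],(400,400),interpolation=cv2.INTER_CUBIC)
b=cv2.resize(w["frame"][60:384,94:418],(400,400),interpolation=cv2.INTER_CUBIC)
cv2.imwrite("pics/f.png",np.hstack([a,b])[:,:,::-1])
E
```

```text
[356. 260.] 0.66 [ 0.5713 -0.3257  0.009 ]
[268. 291.] 0.61 [ 0.5637 -0.3086  0.009 ]
[ 0.23843628  0.06591716 -0.75755253] 0.021245250355491106 [-293.9  192.    -0.3]
```

View pics/f.png

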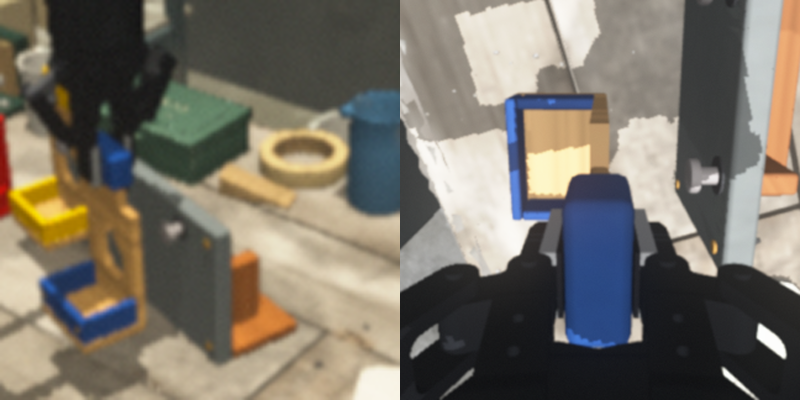

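The pocket is off the stud and hangs upright. I carry it round the board's end to above the bat.

apply_moves(deltas=[10, -8, 0, 0, 0, 10, -22, 0, 0, 0, 10, -40, 0, 0, 0, 10, -60, 0, 0, 0, 10, -80, 0, 0, 0, 10, -100, 0, 0, 0, 10, -120, 0, 0, 0, 10, -140, 5, 0, 0, 10, -160, 18, 0, 0, 10, -178, 36, 0, 0, 10, -194, 54, 0, 0, 10, -208, 72, 0, 0])

```text
clock: 5.73
position: [0.4877, -0.2017, 0.2163]
ee_rot: [0.0, 0.804, 0.594, -0.0]
contact_force: [0.4, 0.2, -1.2]
width: 0.0211
gripper_force: 58.9
```

apply_moves(deltas=[10, -14, 20, 0, 0, 10, -28, 42, 0, 0, 10, -42, 64, 0, 0, 10, -56, 86, 0, 0, 10, -68, 106, 5, 0, 10, -78, 120, 12, 0, 10, -84, 128, 20, 0, 10, -87, 132, 28, 0, 10, -87, 132, 35, 0, 10, -87, 132, 38, 0, 10, -87, 132, 38, 0])

```text
clock: 6.65
position: [0.5871, -0.32, 0.1771]
ee_rot: [-0.002, 0.804, 0.595, -0.0]
contact_force: [-0.3, 0.1, -1.1]
width: 0.021
gripper_force: 59.0
```

```bash
python3 - <<'E'
from h import *
s=get_state(); print(s["position"],s["contact_force"],s["width"],s["moment"])
im=get_image("scene"); w=get_image("side")
g=np.array(s["position"]); 
a=cv2.resize(im["frame"][140:330,270:460],(400,400),interpolation=cv2.INTER_CUBIC)
b=cv2.resize(w["frame"][180:370,180:370],(400,400),interpolation=cv2.INTER_CUBIC)
cv2.imwrite("pics/g.png",np.hstack([a,b])[:,:,::-1])
for m,x0,y0 in((im,270,140),(w,180,180)):
  print([(proj(m,p)-[x0,y0])*400/190 for p in((.5715,-.317,.009),)])
  c=[m["frame"][...,:3]]
E
```

```text
[ 0.58712529 -0.31995604  0.17706251] [-0.26283814  0.11844681 -1.12262183] 0.021023442732513414 [0.01890976 0.02983068 0.01298671]
[array([175.07706475, 248.9379592 ])]
[array([190.31580378, 239.88986078])]
```

View pics/g.png

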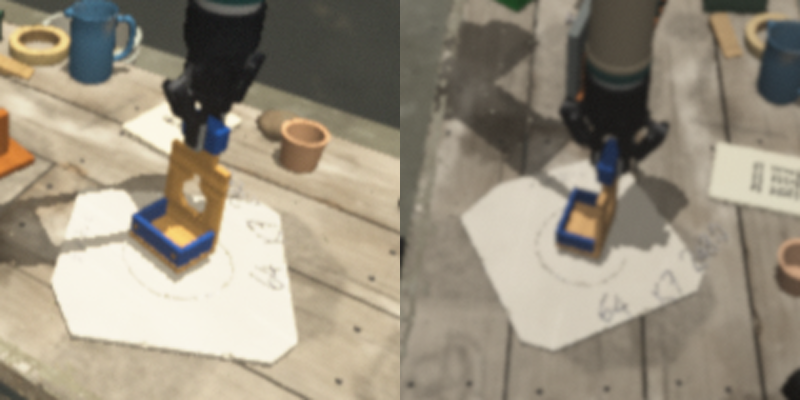

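The pocket hangs upright over the ring in the middle of the bat: ring centre at about (178,255) in the left half, and the pocket just above it. I lower it slowly.

apply_moves(deltas=[10, -2, -3, 4, 0, 10, -4, -5, 8, 0, 10, -4, -5, 11, 0, 10, -4, -5, 13, 0, 10, -4, -5, 14, 0, 10, -4, -5, 14.5, 0, 10, -4, -5, 15, 0, 10, -4, -5, 15, 0])

```text
clock: 7.42
position: [0.5826, -0.3237, 0.1633]
ee_rot: [0.0, 0.804, 0.595, 0.0]
contact_force: [0.1, -0.0, -1.0]
width: 0.0214
gripper_force: 58.9
```

apply_moves(deltas=[10, 0, 0, 0.5, 0, 10, 0, 0, 1, 0, 10, 0, 0, 1.5, 0, 10, 0, 0, 2, 0, 10, 0, 0, 2, 0])

```text
clock: 7.83
position: [0.5827, -0.3237, 0.1617]
ee_rot: [0.0, 0.804, 0.595, 0.0]
contact_force: [-0.6, 0.1, 0.6]
width: 0.0211
gripper_force: 59.1
```

apply_moves(deltas=[10, 0, 0, 0.3, 0, 10, 0, 0, 0.7, 0, 10, 0, 0, 0.7, 0, 10, 0, 0, 0.7, 0])

```text
clock: 8.17
position: [0.5828, -0.3238, 0.1616]
ee_rot: [0.001, 0.804, 0.595, 0.0]
contact_force: [0.2, 1.0, 5.6]
width: 0.0213
gripper_force: 59.9
```

apply_moves(deltas=[22, 0, 0, 0, 0, 25, 0, 0, 0, 0, 35, 0, 0, 0, 0, 50, 0, 0, 0, 0, 60, 0, 0, 0, 0, 60, 0, 0, 0, 0, 60, 0, 0, 0, 0], squeeze=20)

```text
clock: 8.75
position: [0.5824, -0.3236, 0.1604]
ee_rot: [-0.0, 0.804, 0.595, -0.0]
contact_force: [-0.1, -0.0, -0.9]
width: 0.0601
gripper_force: 0.0
```

apply_moves(deltas=[60, 0, 0, -5, 0, 60, 0, 0, -15, 0, 60, 0, 0, -35, 0, 60, 0, 0, -60, 0, 60, 0, 0, -90, 0, 60, 0, 0, -100, 0, 60, 0, 0, -100, 0])

```text
clock: 9.33
position: [0.5841, -0.3247, 0.2653]
ee_rot: [0.004, 0.804, 0.595, 0.001]
contact_force: [0.0, 0.0, 0.1]
width: 0.0598
gripper_force: 0.0
```

```bash
python3 - <<'E'
from h import *
s=get_state(); print(s["clock"],s["position"],s["contact_force"],s["width"])
im=get_image("scene"); w=get_image("side")
a=cv2.resize(im["frame"][90:330,190:430],(400,400),interpolation=cv2.INTER_CUBIC)
b=cv2.resize(w["frame"][110:350,180:420],(400,400),interpolation=cv2.INTER_CUBIC)
cv2.imwrite("pics/i.png",np.hstack([a,b])[:,:,::-1])
E
```

```text
9.3333 [ 0.58408325 -0.32471872  0.26532706] [0.03584137 0.02016576 0.06623658] 0.05983812040367832
```

View pics/i.png

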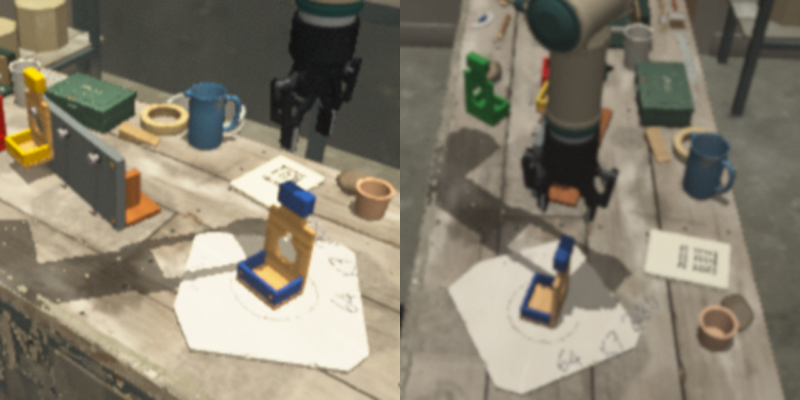

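The blue pocket stands upright on the ring at the bat's middle, at about (272,265) in the left half. Yellow still hangs at (30,120), and the gripper is clear.

```bash
python3 -c "from rig import *; print(sign_off())"
```

```text
the job is handed in; nothing more can be done
None
```

I lifted the blue pocket off its stud and stood it upright near the middle of the plaster bat. The yellow pocket is still hanging, and I handed the job in at about 9.5 s on the robot's clock; no verdict came back.

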